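# Turn out the chocolate block and slide its board home under the wire shelf

## Robot

A 6-joint arm with a two-finger parallel gripper is mounted at the origin on the work surface. World frame = base frame: x ahead of the robot, y to its left, z up, the work surface at z = 0. Lengths are in mm, angles in rad, forces in N, time in s.
With the tool pointing down it reaches from about 275 to 850 mm from the base axis. Payload 19 kg.
Tool frame: the origin (TCP) lies midway between the tips of the shut fingers; the grasp point (between the pads) lies 19 mm behind it; z points along the fingers, y is the line along which they close (so a half turn about z gives the same grasp; the last joint's range is limited). The gripper opens to 85 mm and grips with 20 to 120 N. Pads are 22 mm wide; open, the fingers measure 114 mm over their backs; the gripper's body (76 mm by 85 mm) begins 54 mm behind the grasp point. The pads swing forward as they close: fully open they stand 13 mm farther back than shut.
Start: joints at [-1.337, 0.15, 1.437, -0, 1.554, -0.134], TCP at [206.721, -536.523, 231.267] pointing down, gripper open.
Joint ranges: [-2.8, 2.8], [-0.68, 2.1], [0.12, 2.68], [-1.39, 4.53], [0.16, 2.79], [-2.81, 2.81]. Speed limits (rad/s): [1.89, 1.89, 2.22, 3.01, 3.01, 3.01].

## Interface

Orientations are given as a rotation vector (axis times angle).
In Python, from workcell import env gives the robot as it stands.
- The arm moves only by the shell command python3 -m creep 'ROWS' [FORCE]. ROWS is a JSON object whose one key "rows" holds a list of rows, each an object of numbers: "hand": the closure, from 0 (fully open) to 1 (shut); "x", "y", "z": the shift along the world's x, y, z in units of 25 mm (1.0 is 25 mm); "rx", "ry", "rz": the turn, a rotation vector about the world's x, y, z in units of 8 degrees (1.0 is 8 degrees). In form: {"rows": [{"hand": .., "x": .., "y": .., "z": .., "rx": .., "ry": .., "rz": ..}, ...]}. A call has 1 to 12 rows; each row shifts and turns the commanded pose from where the row before left it; what a row does not reach is not made up. A row lasts 1/8 s, in which the tool goes at most 62.5 mm and 10.7 degrees, less where a joint would pass 70% of its speed; a pose out of reach is approached as far as the arm can. A call is refused whole if a number of a shift passes 1 or a number of a turn 1, either way. A call with a gripper value outside its range is refused whole. The fingers move at their own pace and stop on an object; FORCE is the grip in N (left out, the last holds). Time passes only in rows, so rows that do not move let the fingers close. It gives the time, the measured TCP pose, the force, the opening and the grip force at its end, in the units of the state.
- env.state(): the state, without advancing time (a new reading comes with each control period).
- env.camera(name): name is "scene" or "side" or "wrist"; returns a dict with "img" (400x640x3 uint8, blue, green, red), "camera_matrix" (3x3 intrinsics, pixels), "world_from_camera" (4x4, takes a point from camera to world coordinates); the wrist camera has in their place "T_tool_cam" (4x4, takes a point from camera to tool coordinates, whose origin is the TCP and whose axes are the flange's). Camera axes: x right, y down, z forward; pixel columns grow to the right and rows downward; lengths in mm; the calibration is good to about 2 mm. A picture is of the moment at which its call begins: read the wrist's pose just before it. There is no depth.
- env.close_job(): hands the job in; it is judged then, once.
The state is a dict: "time": time; "joint_positions": joint angles; "qvel": joint speeds; "tau": joint torques, N m; "ee_pos": TCP position; "eef_rot": TCP orientation; "contact_force": force on the tool from outside, world axes, zero at the start; "wrist_torque": the same for the moment, N m; "grip_width": finger opening in mm; "gripper_force": force on a finger pad.
Only numpy, scipy, OpenCV 4.12 (cv2) and the standard library are available. Lean on these libraries where they do the work, as an engineer would, in place of code of your own. Each camera call takes 0.05 s, during which the arm holds its last target. There are 200 camera calls.

## Task

Lift the chocolate block out of its metal mould and lower it (do not drop it) flat onto the middle of the thick wooden board, lengthwise along the board's longer side, and let go. Then slide the board, with the block on it, in under the low wire shelf, midway between its legs, until you feel it butt squarely against the stop bar at the back; press it home with a light but definite push, without ramming it, and back away. Do not knock the shelf or disturb the bowl, the mill or the jar.

Things in the scene. Friction and masses are not known exactly. Their poses are not given: they have to be found in the camera images.
- slab: Dark brown block of chocolate, 130 long (its x) x 52 wide (its y) x 32 high, about 280 g, flat underside, three shallow grooves across the top. Origin: centre of the underside. It starts lying in the mould. Its two ends are alike.
- mould: Open aluminium mould, 154 (its x) x 76 (its y), fixed; left or right of the board (the bowl is on the other side). Floor 5 thick, walls 10 thick, 30 high; cavity 134 x 56, so the block has 2 of play all round and stands 7 above the rim. Midway in each long wall a notch 46 wide (along x), cut right through down to the floor plate, lets a finger reach the block's side. Origin: centre of underside.
- board: Loose thick wooden board, 120 deep (its x) x 200 wide (its y) x 28 thick, 0.5 to 0.8 kg, sliding on the table; too wide to grasp. Origin: centre of the underside; x points roughly towards the shelf. Friction with the table is not known, coefficient roughly 0.45 to 0.75: with the block on it, it slides at 3 to 8 N, and the push rises sharply when it meets the stop.
- board_back_left (a point): Point on the board's back face (the face towards the stop bar), half way up, 90 to the left (+y) of its middle: board frame (60, 90, 14).
- board_back_right (a point): The same on the right: board frame (60, -90, 14).
- rack: Low dark steel wire shelf on four legs, fixed, open to the robot. Origin: on the table under the deck's middle; x points away from the robot, into the bay. Deck spans x -84 to 84, y -143 to 143, underside 120 and top 128 above the table. Legs 10 thick (feet 18 wide, 4 high) at x +-80, y +-139: bay 260 wide between feet. Stop bar across the back, see stop.
- stop (a point): Middle of the front face of the bright steel stop bar (12 thick), which lies on the table across the back of the bay, 18 high: rack frame (60, 0, 14).
- deck_front (a point): Middle of the deck's front edge, at its underside: rack frame (-84, 0, 120). With the board home (its origin at the rack's) its front face is 24 behind this edge, so an upright gripper's body would strike the deck: push with the fingers tilted, reaching forward and down under it. Two spread fingertips on the front face keep the board straight.
- bowl: Loose dark metal bowl with garlic bulbs, 140 across, 48 high; leave alone. Origin: centre of the underside.
- mill: Loose wooden pepper mill, 56 across, 142 high, standing beside the shelf; leave alone. Origin: centre of the underside.
- jar: Loose glass jar, 68 across, 100 high, standing on the other side of the shelf; leave alone. Origin: centre of the underside.
Not all that is in view belongs to the job. Of the things shaped like the slab, the brown one is meant.

How it is judged:
By the outcome, as a careful person would: the job done as asked, in the order asked, and still so for the second after the job is handed in, with the robot touching nothing.
It also fails if it takes over 72 s, if anything falls off the work surface, if the arm or the gripper's body presses on something with over 40 N, if the wrist force passes 120 N, or if a joint passes its speed limit or range.

## Working session

There is one attempt and no reset: what is moved stays moved. The work goes in short steps, Python scripts to look and compute and a shell command to move; the robot and the scene stay as the last step left them, time stands still between calls to the robot, and variables do not carry over. Pictures are saved under pics/ and viewed, at most 10 in all, crops included, and the job is handed in when it is done.

```bash
mkdir -p pics; ls
cat > h.py <<'E'
import numpy as np, cv2
from workcell import env
from scipy.spatial.transform import Rotation as R
def ray(c,px):
    K=np.array(c["camera_matrix"]);T=np.array(c["world_from_camera"])
    d=T[:3,:3]@np.linalg.inv(K)@np.array([px[0],px[1],1.]);return T[:3,3],d
def onz(c,px,z):
    o,d=ray(c,px);return o+d*(z-o[2])/d[2]
def proj(c,P):
    K=np.array(c["camera_matrix"]);T=np.linalg.inv(np.array(c["world_from_camera"]))
    p=K@(T[:3,:3]@np.array(P)+T[:3,3]);return p[:2]/p[2]
def wristcam():
    s=env.state();c=env.camera("wrist");T=np.eye(4);T[:3,:3]=R.from_rotvec(s["eef_rot"]).as_matrix();T[:3,3]=s["ee_pos"]
    c["world_from_camera"]=T@np.array(c["T_tool_cam"]);return c
E
python3 - <<'E'
from h import *
print(env.state())
for n in("scene","side"):
    c=env.camera(n);cv2.imwrite(f"pics/{n}0.png",c["img"]);print(n,np.round(c["camera_matrix"],1).tolist(),np.round(c["world_from_camera"],3).tolist())
    np.savez(f"{n}0.npz",**{k:np.array(v) for k,v in c.items()})
E
```

```text
pics
{'time': 0.0, 'joint_positions': array([-1.33698535e+00,  1.50968195e-01,  1.43800948e+00, -2.64184406e-06,
        1.55376431e+00, -1.33975996e-01]), 'qvel': array([ 0.00054224,  0.00113585,  0.00051461,  0.00185111, -0.00052244,
        0.00076636]), 'tau': array([-4.86191966e-04, -7.13044882e+01, -5.70870137e+01, -1.64981216e-04,
        8.81268934e-03, -2.76793850e-05]), 'ee_pos': array([ 206.68197336, -536.32441007,  230.69631736]), 'eef_rot': array([-3.08749442e+00, -5.74258021e-01,  9.41912051e-05]), 'contact_force': array([-0.00042303,  0.03414471,  0.3204297 ]), 'wrist_torque': array([-0.02047911, -0.03077098, -0.00736953]), 'gripper_force': 0.0, 'grip_width': 85.43042567521863}
scene [[373.2, 0.0, 322.6], [0.0, 373.2, 199.5], [0.0, 0.0, 1.0]] [[-0.045, 0.644, -0.764, 1295.602], [0.999, 0.022, -0.041, 124.412], [-0.01, -0.765, -0.644, 754.868], [0.0, 0.0, 0.0, 1.0]]
side [[515.8, 0.0, 325.9], [0.0, 515.8, 204.0], [0.0, 0.0, 1.0]] [[-0.818, -0.373, 0.437, -130.142], [-0.575, 0.526, -0.627, 1012.238], [0.004, -0.764, -0.645, 1072.548], [0.0, 0.0, 0.0, 1.0]]
```

View pics/scene0.png

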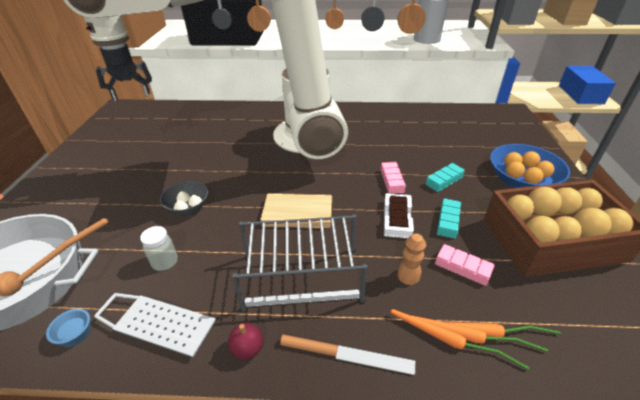

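View pics/side0.png

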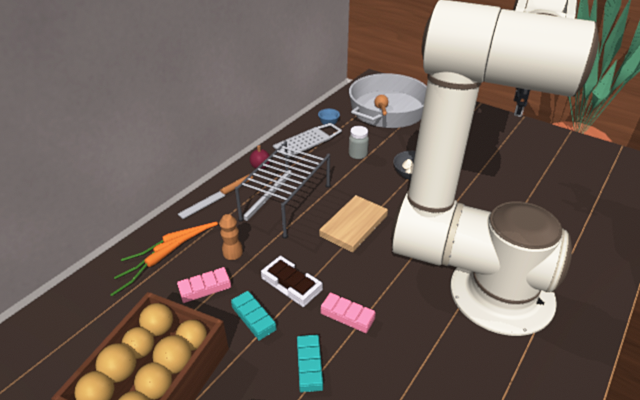

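The scene view looks back at the robot, with image right = +y. The mould with the brown block is at (398,214), the board at (297,208), the rack around (300,260), the mill at (412,260), the jar at (158,248) and the bowl at (185,198). The side view shows the whole board at (354,222) and the mould at (291,280).

Run:
```python
from h import *
im=cv2.imread("pics/side0.png");sc=cv2.imread("pics/scene0.png")
a=cv2.resize(im[130:310,230:400],None,fx=3.3,fy=3.3,interpolation=cv2.INTER_CUBIC)
b=cv2.resize(sc[150:315,225:445],None,fx=3.6,fy=3.6,interpolation=cv2.INTER_CUBIC)
cv2.imwrite("pics/a.png",a);cv2.imwrite("pics/b.png",b)
for n,i in(("side",im),("scene",sc)):
    c=dict(np.load(n+"0.npz"));hsv=cv2.cvtColor(i,cv2.COLOR_BGR2HSV)
    roi=np.zeros(i.shape[:2],np.uint8)
    if n=="side": roi[185:255,310:395]=1
    else: roi[185:228,250:340]=1
    m=cv2.inRange(hsv,(8,50,150),(30,200,255))*roi
    m=cv2.morphologyEx(m,cv2.MORPH_OPEN,np.ones((3,3)))
    ct=max(cv2.findContours(m,0,2)[0],key=cv2.contourArea)
    q=cv2.approxPolyDP(ct,4,True)[:,0];print(n,"board px",q.tolist());print(np.round([onz(c,p,28)[:2] for p in q]).tolist())
    roi[:]=0
    if n=="side": roi[250:310,255:330]=1
    else: roi[188:242,378:418]=1
    m=cv2.inRange(hsv,(0,0,150),(180,60,255))*roi
    ct=max(cv2.findContours(m,0,2)[0],key=cv2.contourArea)
    q=cv2.approxPolyDP(ct,2,True)[:,0];print(n,"mould px",q.tolist());print(np.round([onz(c,p,30)[:2] for p in q]).tolist())
    m=cv2.inRange(hsv,(0,0,0),(180,255,95))*roi   # brown top inside mould
    hull=np.zeros_like(m);cv2.fillConvexPoly(hull,cv2.convexHull(ct),255);hull=cv2.erode(hull,np.ones((3,3)))
    m&=hull
    ct=max(cv2.findContours(m,0,2)[0],key=cv2.contourArea);r=cv2.minAreaRect(ct);bx=cv2.boxPoints(r)
    print("slab px",bx.round(1).tolist(),np.round([onz(c,p,37)[:2] for p in bx]).tolist())
```

```text
side board px [[386, 208], [354, 196], [320, 228], [320, 235], [353, 250]]
[[414.0, -96.0], [528.0, -88.0], [529.0, 97.0], [511.0, 122.0], [399.0, 118.0]]
side mould px [[279, 256], [261, 270], [262, 278], [303, 306], [321, 289], [321, 282], [306, 273], [306, 276], [316, 283], [303, 295], [290, 287], [284, 288], [276, 282], [277, 278], [267, 271], [279, 259], [294, 265]]
[[554.0, 259.0], [561.0, 329.0], [540.0, 349.0], [393.0, 361.0], [389.0, 289.0], [403.0, 269.0], [454.0, 267.0], [448.0, 275.0], [411.0, 280.0], [415.0, 332.0], [459.0, 330.0], [470.0, 342.0], [500.0, 338.0], [507.0, 326.0], [545.0, 322.0], [547.0, 268.0], [499.0, 262.0]]
slab px [[265.3999938964844, 273.8999938964844], [278.29998779296875, 254.5], [316.6000061035156, 280.1000061035156], [303.70001220703125, 299.5]] [[537.0, 337.0], [555.0, 261.0], [412.0, 275.0], [401.0, 347.0]]
scene board px [[261, 220], [329, 217], [331, 195], [268, 193]]
[[530.0, -92.0], [511.0, 100.0], [412.0, 103.0], [409.0, -92.0]]
scene mould px [[386, 193], [385, 235], [408, 237], [413, 230], [410, 216], [411, 196]]
[[399.0, 272.0], [580.0, 254.0], [585.0, 315.0], [558.0, 332.0], [501.0, 331.0], [411.0, 346.0]]
slab px [[388.20001220703125, 196.1999969482422], [405.70001220703125, 195.3000030517578], [407.29998779296875, 226.0], [389.79998779296875, 226.89999389648438]] [[423.0, 276.0], [417.0, 329.0], [550.0, 317.0], [555.0, 268.0]]
```

View pics/a.png

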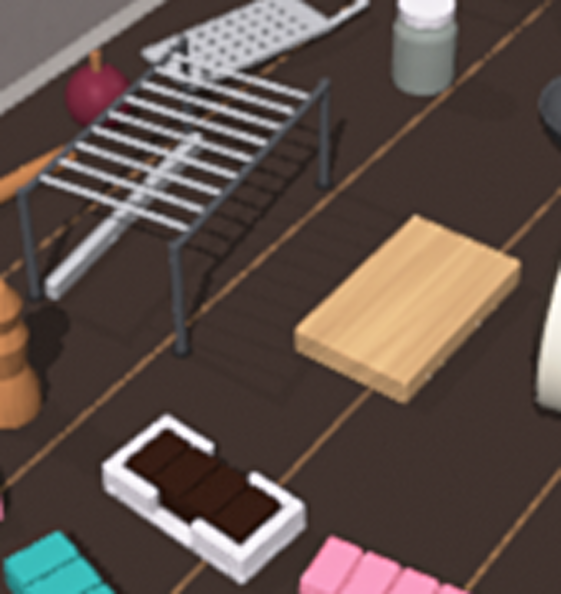

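View pics/b.png

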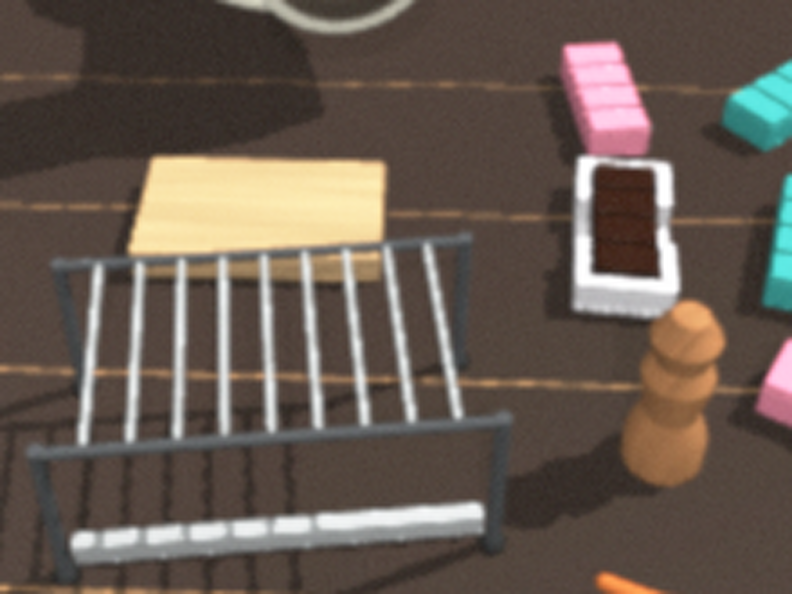

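Crops: the board's top corners and the rack's deck corners are visible in both views, and the mould rim and its notches are clear. The board is roughly square to the rack. I'll convert these to world positions.

Run:
```python
from h import *
S=dict(np.load("side0.npz"));C=dict(np.load("scene0.npz"))
fa=lambda p:(p[0]/3.3+230-.35,p[1]/3.3+130-.35); fb=lambda p:(p[0]/3.6+225-.36,p[1]/3.6+150-.36)
def tri(pa,pb):
    A=[];B=[]
    for c,p in((S,fa(pa)),(C,fb(pb))):
        o,d=ray(c,p);d/=np.linalg.norm(d);M=np.eye(3)-np.outer(d,d);A.append(M);B.append(M@o)
    return np.linalg.lstsq(np.vstack(A),np.hstack(B),rcond=None)[0].round(1)
def fit(n,P,ax):
    P=np.array(P)[:,:2];print(n,P.round().tolist(),"ctr",P.mean(0).round(1),"sides",[round(np.linalg.norm(P[i]-P[i-1])) for i in range(4)], "angs",[round(np.degrees(np.arctan2(*(P[i]-P[i-1])[::-1])),1) for i in range(4)])
fit("board side",[onz(S,fa(p),28) for p in((417,215),(521,263),(404,390),(297,333))],0)
fit("board scene(visible)",[onz(C,fb(p),28) for p in((152,157),(386,161),(384,250),(131,246))],0)
fit("deck side",[onz(S,fa(p),128) for p in((330,80),(178,240),(22,185),(165,55))],0)
fit("deck scene",[onz(C,fb(p),128) for p in((54,262),(471,236),(512,416),(29,450))],0)
for a,b in(((330,82),(57,262)),((178,240),(470,238)),((22,187),(510,418))): print("tri deck",tri(a,b))
fit("mould side",[onz(S,fa(p),30) for p in((168,415),(104,468),(240,560),(304,508))],0)
fit("slab side",[onz(S,fa(p),37) for p in((170,430),(125,466),(236,543),(281,505))],0)
fit("slab scene",[onz(C,fb(p),37) for p in((595,166),(655,166),(660,276),(597,272))],0)
fit("mould scene",[onz(C,fb(p),30) for p in((577,157),(671,160),(677,297),(574,292))],0)
print("feet side",[onz(S,fa(p),0)[:2].round() for p in((324,187),(182,352),(36,297))])
print("feet scene",[onz(C,fb(p),0)[:2].round() for p in((462,372),(493,550),(66,578))])
print("stop top back edge.. scene front-face bottom ends",[onz(C,fb(p),18)[:2].round() for p in((72,535),(484,503))],"side top", [onz(S,fa(p),18)[:2].round() for p in((195,137),(50,285))])
print("mill",onz(S,fa((5,415)),0).round(), onz(C,fb((665,470)),0).round())
```

```text
board side [[526.0, -97.0], [407.0, -93.0], [406.0, 112.0], [523.0, 107.0]] ctr [465.5   7.4] sides [204, 118, 205, 118] angs [np.float64(-89.3), np.float64(178.2), np.float64(90.4), np.float64(-2.5)]
board scene(visible) [[410.0, -95.0], [409.0, 106.0], [520.0, 107.0], [522.0, -94.0]] ctr [465.2   6.1] sides [112, 201, 111, 201] angs [np.float64(-179.4), np.float64(90.4), np.float64(0.7), np.float64(-89.3)]
deck side [[644.0, -117.0], [613.0, 158.0], [775.0, 179.0], [802.0, -58.0]] ctr [708.5  40.2] sides [169, 277, 164, 238] angs [np.float64(-159.5), np.float64(96.4), np.float64(7.3), np.float64(-83.5)]
deck scene [[646.0, -113.0], [610.0, 169.0], [769.0, 190.0], [805.0, -94.0]] ctr [707.5  38. ] sides [160, 285, 160, 286] angs [np.float64(-172.9), np.float64(97.2), np.float64(7.5), np.float64(-82.7)]
tri deck [ 642.8 -113.6  126.5]
tri deck [611.4 164.9 130.4]
tri deck [770.8 186.3 130.9]
mould side [[552.0, 255.0], [557.0, 332.0], [408.0, 345.0], [398.0, 273.0]] ctr [478.6 301.1] sides [155, 78, 150, 73] angs [np.float64(-6.5), np.float64(86.4), np.float64(175.3), np.float64(-97.
[... 235 characters left out ...]
0, 331.0], [551.0, 318.0], [548.0, 271.0]] ctr [484.6 300.3] sides [128, 50, 133, 48] angs [np.float64(175.4), np.float64(91.9), np.float64(-5.5), np.float64(-93.3)]
mould scene [[400.0, 268.0], [402.0, 348.0], [566.0, 330.0], [563.0, 253.0]] ctr [482.9 299.7] sides [164, 79, 165, 77] angs [np.float64(174.5), np.float64(89.0), np.float64(-6.1), np.float64(-91.9)]
feet side [array([ 645., -110.]), array([611., 164.]), array([770., 185.])]
feet scene [array([620., 168.]), array([775., 186.]), array([807., -90.])]
stop top back edge.. scene front-face bottom ends [array([786., -88.]), array([751., 180.])] side top [array([789., -82.]), array([756., 179.])]
mill [688. 315.   0.] [705. 307.   0.]
```

```bash
python3 -m creep '{"rows":[{"hand":0,"x":0.3,"y":0.93,"z":0.1,"rz":-0.09},{"hand":0,"x":0.3,"y":0.93,"z":0.1,"rz":-0.09},{"hand":0,"x":0.3,"y":0.93,"z":0.1,"rz":-0.09},{"hand":0,"x":0.3,"y":0.93,"z":0.1,"rz":-0.09},{"hand":0,"x":0.3,"y":0.93,"z":0.1,"rz":-0.09},{"hand":0,"x":0.3,"y":0.93,"z":0.1,"rz":-0.09},{"hand":0,"x":0.3,"y":0.93,"z":0.1,"rz":-0.09},{"hand":0,"x":0.3,"y":0.93,"z":0.1,"rz":-0.09},{"hand":0,"x":0.3,"y":0.93,"z":0.1,"rz":-0.09},{"hand":0,"x":0.3,"y":0.93,"z":0.1,"rz":-0.09},{"hand":0,"x":0.3,"y":0.93,"rz":-0.09},{"hand":0,"x":0.3,"y":0.93,"rz":-0.09}]}' 40
python3 -m creep '{"rows":[{"hand":0,"x":0.3,"y":0.93,"rz":-0.09},{"hand":0,"x":0.3,"y":0.93,"rz":-0.09},{"hand":0,"x":0.3,"y":0.93,"rz":-0.09},{"hand":0,"x":0.3,"y":0.93,"rz":-0.09},{"hand":0,"x":0.3,"y":0.93,"rz":-0.09},{"hand":0,"x":0.3,"y":0.93,"rz":-0.09},{"hand":0,"x":0.3,"y":0.93,"rz":-0.09},{"hand":0,"x":0.3,"y":0.93,"rz":-0.09},{"hand":0,"x":0.3,"y":0.93,"rz":-0.09},{"hand":0,"x":0.3,"y":0.93,"rz":-0.09},{"hand":0,"x":0.3,"y":0.93,"rz":-0.09},{"hand":0,"x":0.3,"y":0.93,"rz":-0.09}]}'
python3 -m creep '{"rows":[{"hand":0,"x":0.3,"y":0.93,"rz":-0.09},{"hand":0,"x":0.3,"y":0.93,"rz":-0.09},{"hand":0,"x":0.3,"y":0.93,"rz":-0.09},{"hand":0,"x":0.3,"y":0.93,"rz":-0.09},{"hand":0,"x":0.3,"y":0.93,"rz":-0.09},{"hand":0,"x":0.3,"y":0.93,"rz":-0.09},{"hand":0,"x":0.3,"y":0.93,"rz":-0.09},{"hand":0,"x":0.3,"y":0.93,"rz":-0.09},{"hand":0,"x":0.3,"y":0.93,"rz":-0.09},{"hand":0,"x":0.3,"y":0.93,"rz":-0.09},{"hand":0,"x":0.3,"y":0.93,"rz":-0.09},{"hand":0,"x":0.3,"y":0.93,"rz":-0.09},{"hand":0}]}' || python3 -m creep '{"rows":[{"hand":0,"x":0.3,"y":0.93,"rz":-0.09},{"hand":0,"x":0.3,"y":0.93,"rz":-0.09},{"hand":0,"x":0.3,"y":0.93,"rz":-0.09},{"hand":0,"x":0.3,"y":0.93,"rz":-0.09},{"hand":0,"x":0.3,"y":0.93,"rz":-0.09},{"hand":0,"x":0.3,"y":0.93,"rz":-0.09},{"hand":0,"x":0.3,"y":0.93,"rz":-0.09},{"hand":0,"x":0.3,"y":0.93,"rz":-0.09},{"hand":0,"x":0.3,"y":0.93,"rz":-0.09},{"hand":0,"x":0.3,"y":0.93,"rz":-0.09},{"hand":0,"x":0.3,"y":0.93,"rz":-0.09},{"hand":0}]}'
python3 - <<'E'
from h import *
s=env.state();print(s["time"],s["ee_pos"],s["eef_rot"],s["joint_positions"])
c=wristcam();cv2.imwrite("pics/w1.png",c["img"]);np.savez("w1.npz",**{k:np.array(v) for k,v in c.items()});print(np.round(c["T_tool_cam"],3))
E
```

```text
0.1 [ 206.6644665  -536.34643842  230.74423102] [-3.08756716e+00 -5.74256807e-01  8.12541645e-05] [-1.33702683e+00  1.50933890e-01  1.43795249e+00  1.99201813e-06
  1.55378399e+00 -1.34008328e-01]
[[ 1.00000e-03 -9.62000e-01 -2.73000e-01  6.87750e+01]
 [ 1.00000e+00  1.00000e-03 -0.00000e+00 -1.38300e+00]
 [ 0.00000e+00 -2.73000e-01  9.62000e-01 -1.41893e+02]
 [ 0.00000e+00  0.00000e+00  0.00000e+00  1.00000e+00]]invalid input at $.rows[0]: expected keys hand, x, y, z, rx, ry, rz
invalid input at $.rows[0]: expected keys hand, x, y, z, rx, ry, rz
invalid input at $.rows[0]: expected keys hand, x, y, z, rx, ry, rz
invalid input at $.rows[0]: expected keys hand, x, y, z, rx, ry, rz
```

View pics/w1.png

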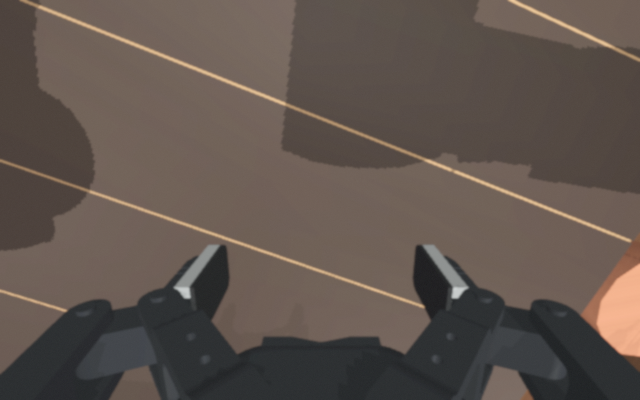

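All keys are needed, so nothing has moved yet; the wrist view shows empty table ahead of the open fingers.

```bash
python3 -m creep '{"rows":[{"hand":0,"x":0.3,"y":0.93,"z":0.1,"rx":0,"ry":0,"rz":-0.09},{"hand":0,"x":0.3,"y":0.93,"z":0.1,"rx":0,"ry":0,"rz":-0.09},{"hand":0,"x":0.3,"y":0.93,"z":0.1,"rx":0,"ry":0,"rz":-0.09},{"hand":0,"x":0.3,"y":0.93,"z":0.1,"rx":0,"ry":0,"rz":-0.09},{"hand":0,"x":0.3,"y":0.93,"z":0.1,"rx":0,"ry":0,"rz":-0.09},{"hand":0,"x":0.3,"y":0.93,"z":0.1,"rx":0,"ry":0,"rz":-0.09},{"hand":0,"x":0.3,"y":0.93,"z":0.1,"rx":0,"ry":0,"rz":-0.09},{"hand":0,"x":0.3,"y":0.93,"z":0.1,"rx":0,"ry":0,"rz":-0.09},{"hand":0,"x":0.3,"y":0.93,"z":0.1,"rx":0,"ry":0,"rz":-0.09},{"hand":0,"x":0.3,"y":0.93,"z":0.1,"rx":0,"ry":0,"rz":-0.09},{"hand":0,"x":0.3,"y":0.93,"z":0,"rx":0,"ry":0,"rz":-0.09},{"hand":0,"x":0.3,"y":0.93,"z":0,"rx":0,"ry":0,"rz":-0.09}]}' 40
python3 -m creep '{"rows":[{"hand":0,"x":0.3,"y":0.93,"z":0,"rx":0,"ry":0,"rz":-0.09},{"hand":0,"x":0.3,"y":0.93,"z":0,"rx":0,"ry":0,"rz":-0.09},{"hand":0,"x":0.3,"y":0.93,"z":0,"rx":0,"ry":0,"rz":-0.09},{"hand":0,"x":0.3,"y":0.93,"z":0,"rx":0,"ry":0,"rz":-0.09},{"hand":0,"x":0.3,"y":0.93,"z":0,"rx":0,"ry":0,"rz":-0.09},{"hand":0,"x":0.3,"y":0.93,"z":0,"rx":0,"ry":0,"rz":-0.09},{"hand":0,"x":0.3,"y":0.93,"z":0,"rx":0,"ry":0,"rz":-0.09},{"hand":0,"x":0.3,"y":0.93,"z":0,"rx":0,"ry":0,"rz":-0.09},{"hand":0,"x":0.3,"y":0.93,"z":0,"rx":0,"ry":0,"rz":-0.09},{"hand":0,"x":0.3,"y":0.93,"z":0,"rx":0,"ry":0,"rz":-0.09},{"hand":0,"x":0.3,"y":0.93,"z":0,"rx":0,"ry":0,"rz":-0.09},{"hand":0,"x":0.3,"y":0.93,"z":0,"rx":0,"ry":0,"rz":-0.09}]}'
python3 -m creep '{"rows":[{"hand":0,"x":0.3,"y":0.93,"z":0,"rx":0,"ry":0,"rz":-0.09},{"hand":0,"x":0.3,"y":0.93,"z":0,"rx":0,"ry":0,"rz":-0.09},{"hand":0,"x":0.3,"y":0.93,"z":0,"rx":0,"ry":0,"rz":-0.09},{"hand":0,"x":0.3,"y":0.93,"z":0,"rx":0,"ry":0,"rz":-0.09},{"hand":0,"x":0.3,"y":0.93,"z":0,"rx":0,"ry":0,"rz":-0.09},{"hand":0,"x":0.3,"y":0.93,"z":0,"rx":0,"ry":0,"rz":-0.09},{"hand":0,"x":0.3,"y":0.93,"z":0,"rx":0,"ry":0,"rz":-0.09},{"hand":0,"x":0.3,"y":0.93,"z":0,"rx":0,"ry":0,"rz":-0.09},{"hand":0,"x":0.3,"y":0.93,"z":0,"rx":0,"ry":0,"rz":-0.09},{"hand":0,"x":0.3,"y":0.9,"z":0,"rx":0,"ry":0,"rz":-0.09},{"hand":0,"x":0.3,"y":0.8,"z":0,"rx":0,"ry":0,"rz":-0.09},{"hand":0,"x":0,"y":0,"z":0,"rx":0,"ry":0,"rz":0}]}'
python3 - <<'E'
from h import *
s=env.state();print(s["time"],s["ee_pos"],s["eef_rot"],s["joint_positions"])
c=wristcam();cv2.imwrite("pics/w2.png",c["img"]);np.savez("w2.npz",**{k:np.array(v) for k,v in c.items()})
E
```

```text
time: 1.65
ee_pos: [296.8, -256.7, 256.2]
eef_rot: [-3.123, -0.339, 0.0]
contact_force: [-0.4, -0.1, -0.0]
grip_width: 85.4
gripper_force: 0.0
time: 3.15
ee_pos: [386.8, 22.3, 256.2]
eef_rot: [-3.14, -0.103, 0.0]
contact_force: [1.2, -0.8, -0.3]
grip_width: 85.4
gripper_force: 0.0
time: 4.65
ee_pos: [469.2, 274.0, 255.6]
eef_rot: [3.139, -0.111, -0.002]
contact_force: [-0.2, 0.4, -0.0]
grip_width: 85.6
gripper_force: 0.0
4.65 [469.22827734 274.01960298 255.63378455] [ 3.13935837e+00 -1.11283130e-01 -1.57952529e-03] [3.86640283e-01 7.79456956e-02 1.46909601e+00 1.72887088e-04
 1.59557572e+00 2.02830659e+00]
```

View pics/w2.png

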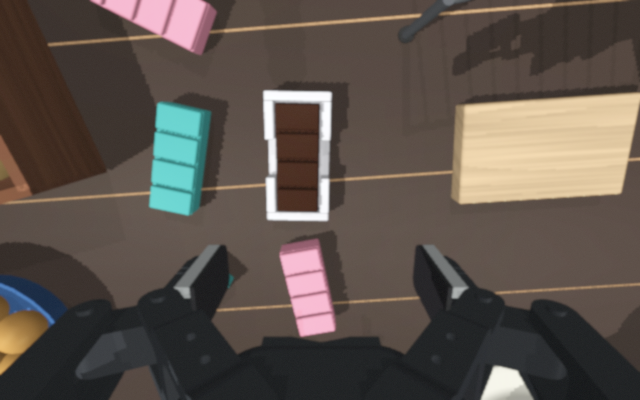

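The wrist view shows the mould at px (298,155) with the brown block in it, and the board at (545,148).

Run:
```python
from h import *
c=dict(np.load("w2.npz"));i=c["img"];hsv=cv2.cvtColor(i,cv2.COLOR_BGR2HSV)
def rep(n,m,z):
    ct=max(cv2.findContours(m,0,2)[0],key=cv2.contourArea)
    w=np.array([onz(c,p,z)[:2] for p in ct[:,0]],np.float32)
    (cx,cy),(a,b),t=cv2.minAreaRect(w);print(n,round(cx,1),round(cy,1),"size",round(a),round(b),"ang",round(t,1));return ct
roi=np.zeros(i.shape[:2],np.uint8);roi[80:232,250:345]=255
m=cv2.inRange(hsv,(0,0,120),(180,60,255))&roi
ct=rep("mould",m,30)
h=np.zeros_like(m);cv2.fillConvexPoly(h,cv2.convexHull(ct),255);h=cv2.erode(h,np.ones((5,5)))
b=cv2.inRange(hsv,(0,60,10),(20,255,110))&h;b[:, :270]=0;b[:,325:]=0
b=cv2.morphologyEx(b,cv2.MORPH_CLOSE,np.ones((5,5)));b=cv2.morphologyEx(b,cv2.MORPH_OPEN,np.ones((9,9)));rep("slab",b,37)
P=[onz(c,p,30)[:2] for p in((263,91),(331,91),(329,220),(267,220))];print("mould hand",np.mean(P,0).round(1),np.round(P).tolist())
P=[onz(c,p,37)[:2] for p in((276,102),(321,102),(319,213),(276,213))];print("slab hand",np.mean(P,0).round(1),np.round(P).tolist())
roi[:]=0;roi[85:215,440:]=255
m=cv2.inRange(hsv,(10,50,150),(30,200,255))&roi;m[:,:462]&=0
m=cv2.morphologyEx(m,cv2.MORPH_OPEN,np.ones((3,3)));rep("board",m,28)
```

```text
mould 478.4 302.8 size 79 156 ang 85.1
slab 479.4 302.2 size 48 125 ang 84.8
mould hand [478.7 302.1] [[558.0, 334.0], [553.0, 258.0], [399.0, 270.0], [405.0, 347.0]]
slab hand [478.5 301.1] [[545.0, 320.0], [542.0, 270.0], [412.0, 281.0], [416.0, 334.0]]
board 467.9 2.6 size 214 120 ang 89.8
```

```bash
python3 -m creep '{"rows":[{"hand":0,"x":0.1,"y":0.28,"z":-0.95,"rx":0,"ry":0,"rz":-0.03},{"hand":0,"x":0.1,"y":0.28,"z":-0.95,"rx":0,"ry":0,"rz":-0.03},{"hand":0,"x":0.1,"y":0.28,"z":-0.95,"rx":0,"ry":0,"rz":-0.03},{"hand":0,"x":0.1,"y":0.28,"z":-0.95,"rx":0,"ry":0,"rz":-0.03},{"hand":0,"x":0,"y":0,"z":-0.95,"rx":0,"ry":0,"rz":0},{"hand":0,"x":0,"y":0,"z":-0.95,"rx":0,"ry":0,"rz":0},{"hand":0,"x":0,"y":0,"z":-0.95,"rx":0,"ry":0,"rz":0},{"hand":0,"x":0,"y":0,"z":-0.75,"rx":0,"ry":0,"rz":0},{"hand":0,"x":0,"y":0,"z":-0.4,"rx":0,"ry":0,"rz":0},{"hand":0,"x":0,"y":0,"z":0,"rx":0,"ry":0,"rz":0}]}'
```

```text
time: 5.95
ee_pos: [479.1, 301.0, 61.0]
eef_rot: [3.138, -0.14, -0.001]
contact_force: [0.7, 0.1, 0.2]
grip_width: 85.7
gripper_force: 0.0
```

```bash
python3 -m creep '{"rows":[{"hand":0,"x":0,"y":0.04,"z":-0.8,"rx":0,"ry":0,"rz":0},{"hand":0,"x":0,"y":0,"z":-0.8,"rx":0,"ry":0,"rz":0},{"hand":0,"x":0,"y":0,"z":-0.5,"rx":0,"ry":0,"rz":0},{"hand":0,"x":0,"y":0,"z":-0.14,"rx":0,"ry":0,"rz":0},{"hand":0,"x":0,"y":0,"z":0,"rx":0,"ry":0,"rz":0}]}' 40
python3 -m creep '{"rows":[{"hand":1,"x":0,"y":0,"z":0,"rx":0,"ry":0,"rz":0},{"hand":1,"x":0,"y":0,"z":0,"rx":0,"ry":0,"rz":0},{"hand":1,"x":0,"y":0,"z":0,"rx":0,"ry":0,"rz":0},{"hand":1,"x":0,"y":0,"z":0,"rx":0,"ry":0,"rz":0},{"hand":1,"x":0,"y":0,"z":0,"rx":0,"ry":0,"rz":0},{"hand":1,"x":0,"y":0,"z":0,"rx":0,"ry":0,"rz":0}]}' 40
```

```text
time: 6.58
ee_pos: [479.5, 302.4, 5.8]
eef_rot: [-3.138, 0.139, -0.001]
contact_force: [-1.2, 0.7, -0.4]
grip_width: 85.4
gripper_force: 0.0
time: 7.32
ee_pos: [479.5, 302.4, 5.9]
eef_rot: [-3.138, 0.139, -0.001]
contact_force: [-1.9, -0.9, 6.6]
grip_width: 51.0
gripper_force: 42.5
```

```bash
python3 -m creep '{"rows":[{"hand":1,"x":0,"y":0,"z":0.2,"rx":0,"ry":0,"rz":0},{"hand":1,"x":0,"y":0,"z":0.4,"rx":0,"ry":0,"rz":0},{"hand":1,"x":0,"y":0,"z":0.8,"rx":0,"ry":0,"rz":0},{"hand":1,"x":0,"y":0,"z":0.9,"rx":0,"ry":0,"rz":0},{"hand":1,"x":0,"y":-0.3,"z":0.9,"rx":0,"ry":0,"rz":0},{"hand":1,"x":0,"y":-0.7,"z":0.9,"rx":0,"ry":0,"rz":0},{"hand":1,"x":-0.2,"y":-0.9,"z":0.9,"rx":0,"ry":0,"rz":0},{"hand":1,"x":-0.2,"y":-0.9,"z":0.9,"rx":0,"ry":0,"rz":0},{"hand":1,"x":-0.2,"y":-0.9,"z":0.9,"rx":0,"ry":0,"rz":0},{"hand":1,"x":0,"y":-0.9,"z":0.5,"rx":0,"ry":0,"rz":0},{"hand":1,"x":0,"y":-0.5,"z":0.2,"rx":0,"ry":0,"rz":0},{"hand":1,"x":0,"y":0,"z":0,"rx":0,"ry":0,"rz":0}]}'
python3 - <<'E'
from h import *
c=wristcam();cv2.imwrite("pics/w3.png",c["img"]);np.savez("w3.npz",**{k:np.array(v) for k,v in c.items()})
E
```

```text
time: 8.82
ee_pos: [464.3, 174.4, 193.0]
eef_rot: [-3.138, 0.141, -0.001]
contact_force: [-0.5, 0.8, -2.8]
grip_width: 51.4
gripper_force: 42.5
```

View pics/w3.png

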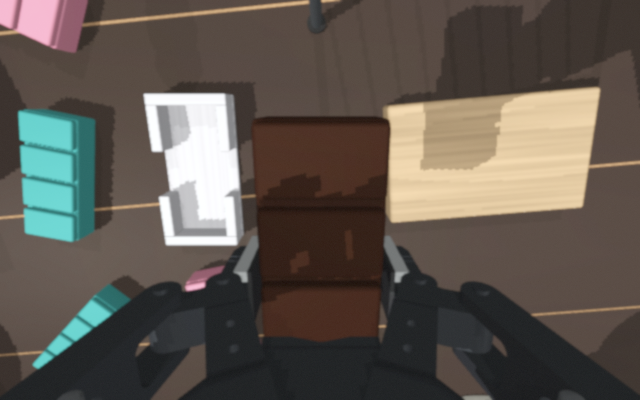

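The wrist view shows the block held, with its far end at row 118, and the board's corners near (598,88), (582,207), (392,222) and (386,106).

Run:
```python
from h import *
c=dict(np.load("w3.npz"))
P=np.array([onz(c,p,28)[:2] for p in((598,88),(582,207),(394,221),(389,105))]);print(P.round(1).tolist(),P.mean(0))
for i in range(4):
    d=P[i]-P[i-1];print(np.linalg.norm(d).round(1),np.degrees(np.arctan2(d[1],d[0])).round(1))
s=env.state();M=R.from_rotvec(s["eef_rot"]).as_matrix()
for px in((321,118),(320,207),(320,283)):
    print((M.T@(onz(c,px,s["ee_pos"][2]+31)-s["ee_pos"])).round(1))
print(np.degrees(np.arctan2(M[1,0],M[0,0])))
```

```text
[[525.7, -89.5], [408.4, -90.8], [410.2, 103.2], [527.8, 105.0]] [468.01393991   6.98296306]
194.5 -90.6
117.2 -179.4
194.1 89.5
117.6 0.9
[ 64.5  -0.5 -31. ]
[ 31.9  -0.8 -31. ]
[ -0.3  -0.9 -31. ]
-5.122465177333786
```

```bash
python3 -m creep '{"rows":[{"hand":1,"x":0.01,"y":-0.56,"z":0,"rx":0,"ry":0,"rz":0.6},{"hand":1,"x":0.01,"y":-0.56,"z":0,"rx":0,"ry":0,"rz":1},{"hand":1,"x":0.01,"y":-0.56,"z":-0.3,"rx":0,"ry":0,"rz":1},{"hand":1,"x":0.01,"y":-0.56,"z":-0.3,"rx":0,"ry":0,"rz":1},{"hand":1,"x":0.01,"y":-0.56,"z":-0.3,"rx":0,"ry":0,"rz":1},{"hand":1,"x":0.01,"y":-0.56,"z":-0.3,"rx":0,"ry":0,"rz":1},{"hand":1,"x":0.01,"y":-0.56,"z":-0.3,"rx":0,"ry":0,"rz":1},{"hand":1,"x":0.01,"y":-0.56,"z":-0.3,"rx":0,"ry":0,"rz":1},{"hand":1,"x":0.01,"y":-0.56,"z":-0.3,"rx":0,"ry":0,"rz":1},{"hand":1,"x":0.01,"y":-0.56,"z":-0.3,"rx":0,"ry":0,"rz":1},{"hand":1,"x":0.01,"y":-0.56,"z":-0.3,"rx":0,"ry":0,"rz":1},{"hand":1,"x":0,"y":-0.54,"z":-0.3,"rx":0,"ry":0,"rz":1}]}'
python3 -m creep '{"rows":[{"hand":1,"x":0,"y":0,"z":-0.5,"rx":0,"ry":0,"rz":0.3},{"hand":1,"x":0,"y":0,"z":-0.5,"rx":0,"ry":0,"rz":0},{"hand":1,"x":0,"y":0,"z":-0.5,"rx":0,"ry":0,"rz":0},{"hand":1,"x":0,"y":0,"z":0,"rx":0,"ry":0,"rz":0}]}'
python3 - <<'E'
from h import *
s=env.state();M=R.from_rotvec(s["eef_rot"]).as_matrix();print(s["ee_pos"],np.degrees(np.arctan2(M[1,0],M[0,0])),M[:,2],s["joint_positions"])
E
```

```text
time: 10.38
ee_pos: [466.9, 7.5, 116.8]
eef_rot: [-2.259, -2.182, 0.001]
contact_force: [-0.6, -0.3, -2.5]
grip_width: 51.0
gripper_force: 42.5
time: 10.88
ee_pos: [466.5, 7.6, 79.2]
eef_rot: [-2.218, -2.222, 0.002]
contact_force: [-0.4, -0.6, -2.9]
grip_width: 51.4
gripper_force: 42.5
[466.45240065   7.60344431  79.18354419] 90.10021501847962 [-1.96212111e-03  3.22969187e-04 -9.99998023e-01] [-1.49098401e-01  3.19050442e-02  1.88618468e+00  2.96709730e-05
  1.22549126e+00 -1.50857874e-01]
```

```bash
python3 -m creep '{"rows":[{"hand":1,"x":0,"y":0,"z":-0.6,"rx":0,"ry":0,"rz":0},{"hand":1,"x":0,"y":0,"z":-0.6,"rx":0,"ry":0,"rz":0},{"hand":1,"x":0,"y":0,"z":-0.4,"rx":0,"ry":0,"rz":0},{"hand":1,"x":0,"y":0,"z":-0.2,"rx":0,"ry":0,"rz":0},{"hand":1,"x":0,"y":0,"z":-0.1,"rx":0,"ry":0,"rz":0},{"hand":1,"x":0,"y":0,"z":0,"rx":0,"ry":0,"rz":0}]}'
python3 -m creep '{"rows":[{"hand":1,"x":0,"y":0,"z":-0.05,"rx":0,"ry":0,"rz":0},{"hand":1,"x":0,"y":0,"z":0,"rx":0,"ry":0,"rz":0}]}'
```

```text
time: 11.62
ee_pos: [467.1, 7.2, 32.9]
eef_rot: [2.219, 2.223, 0.0]
contact_force: [0.2, -0.2, -2.7]
grip_width: 51.1
gripper_force: 42.6
time: 11.88
ee_pos: [467.0, 7.2, 31.6]
eef_rot: [2.219, 2.224, 0.0]
contact_force: [0.3, -0.1, -2.7]
grip_width: 51.3
gripper_force: 42.6
```

```bash
for k in 1; do python3 -m creep '{"rows":[{"hand":1,"x":0,"y":0,"z":-0.04,"rx":0,"ry":0,"rz":0},{"hand":1,"x":0,"y":0,"z":0,"rx":0,"ry":0,"rz":0}]}'; python3 -m creep '{"rows":[{"hand":1,"x":0,"y":0,"z":-0.04,"rx":0,"ry":0,"rz":0},{"hand":1,"x":0,"y":0,"z":0,"rx":0,"ry":0,"rz":0}]}'; done
```

```text
time: 12.12
ee_pos: [467.0, 7.2, 30.5]
eef_rot: [-2.219, -2.224, 0.0]
contact_force: [-0.1, 0.4, -2.8]
grip_width: 51.2
gripper_force: 42.6
time: 12.38
ee_pos: [466.9, 7.2, 29.4]
eef_rot: [-2.219, -2.224, 0.0]
contact_force: [-0.3, -0.7, -2.5]
grip_width: 51.5
gripper_force: 42.6
```

```bash
python3 -m creep '{"rows":[{"hand":1,"x":0,"y":0,"z":-0.03,"rx":0,"ry":0,"rz":0},{"hand":1,"x":0,"y":0,"z":0,"rx":0,"ry":0,"rz":0}]}'; python3 -m creep '{"rows":[{"hand":1,"x":0,"y":0,"z":-0.03,"rx":0,"ry":0,"rz":0},{"hand":1,"x":0,"y":0,"z":0,"rx":0,"ry":0,"rz":0}]}'
```

```text
time: 12.62
ee_pos: [467.0, 7.2, 28.9]
eef_rot: [2.219, 2.224, -0.0]
contact_force: [-1.9, 0.0, 1.8]
grip_width: 51.3
gripper_force: 43.1
time: 12.88
ee_pos: [467.1, 7.2, 28.9]
eef_rot: [2.219, 2.224, 0.0]
contact_force: [-7.9, 0.2, 18.6]
grip_width: 51.0
gripper_force: 45.1
```

```bash
python3 -m creep '{"rows":[{"hand":1,"x":0,"y":0,"z":0.03,"rx":0,"ry":0,"rz":0},{"hand":0.3,"x":0,"y":0,"z":0,"rx":0,"ry":0,"rz":0},{"hand":0.2,"x":0,"y":0,"z":0,"rx":0,"ry":0,"rz":0},{"hand":0.1,"x":0,"y":0,"z":0,"rx":0,"ry":0,"rz":0},{"hand":0,"x":0,"y":0,"z":0,"rx":0,"ry":0,"rz":0},{"hand":0,"x":0,"y":0,"z":0,"rx":0,"ry":0,"rz":0},{"hand":0,"x":0,"y":0,"z":0,"rx":0,"ry":0,"rz":0}]}'
python3 -m creep '{"rows":[{"hand":0,"x":0,"y":0,"z":0.4,"rx":0,"ry":0,"rz":0},{"hand":0,"x":0,"y":0,"z":0.8,"rx":0,"ry":0,"rz":0},{"hand":0,"x":0,"y":0,"z":1,"rx":0,"ry":0,"rz":0},{"hand":0,"x":0,"y":0,"z":1,"rx":0,"ry":0,"rz":0},{"hand":0,"x":-0.3,"y":0,"z":1,"rx":0,"ry":0,"rz":-0.5},{"hand":0,"x":-0.8,"y":0,"z":1,"rx":0,"ry":0,"rz":-1},{"hand":0,"x":-0.8,"y":0,"z":0,"rx":0,"ry":0,"rz":-1},{"hand":0,"x":-0.8,"y":0,"z":0,"rx":0,"ry":0,"rz":-1},{"hand":0,"x":-0.8,"y":0,"z":0,"rx":0,"ry":0,"rz":-1},{"hand":0,"x":-0.8,"y":0,"z":0,"rx":0,"ry":0,"rz":-1},{"hand":0,"x":-0.8,"y":0,"z":0,"rx":0,"ry":0,"rz":-1},{"hand":0,"x":0,"y":0,"z":0,"rx":0,"ry":0,"rz":-1}]}'
python3 -m creep '{"rows":[{"hand":0,"x":0,"y":0,"z":0,"rx":0,"ry":0,"rz":-1},{"hand":0,"x":0,"y":0,"z":0,"rx":0,"ry":0,"rz":-1},{"hand":0,"x":0,"y":0,"z":0,"rx":0,"ry":0,"rz":-1},{"hand":0,"x":0,"y":0,"z":0,"rx":0,"ry":0,"rz":-0.76},{"hand":0,"x":0,"y":0,"z":0,"rx":0,"ry":0,"rz":0}]}'
python3 - <<'E'
from h import *
s=env.state();M=R.from_rotvec(s["eef_rot"]).as_matrix();print(s["ee_pos"],np.degrees(np.arctan2(M[1,0],M[0,0])),M[:,2],s["joint_positions"])
c=wristcam();cv2.imwrite("pics/w4.png",c["img"]);np.savez("w4.npz",**{k:np.array(v) for k,v in c.items()})
E
```

```text
time: 13.75
ee_pos: [467.0, 7.2, 28.8]
eef_rot: [-2.219, -2.224, 0.0]
contact_force: [0.1, -0.4, -0.3]
grip_width: 85.3
gripper_force: 0.0
time: 15.25
ee_pos: [338.7, 7.3, 159.6]
eef_rot: [3.035, 0.809, 0.002]
contact_force: [0.5, 0.6, 0.1]
grip_width: 85.8
gripper_force: 0.0
time: 15.88
ee_pos: [339.5, 7.2, 159.3]
eef_rot: [3.142, 0.002, 0.001]
contact_force: [-0.3, -0.1, -0.0]
grip_width: 85.8
gripper_force: 0.0
[339.49236266   7.23243601 159.34813844] 0.06845009683119233 [ 7.65499424e-04 -4.86721530e-05 -9.99999706e-01] [-2.06949215e-01 -3.34549636e-01  2.02550091e+00  1.10464045e-04
  1.44988221e+00  1.36263917e+00]
```

View pics/w4.png

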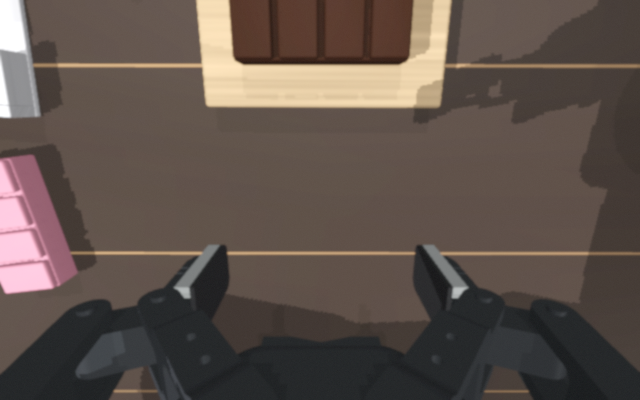

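The wrist view shows the block centred and lying lengthwise on the board (slab cols 233–411; board front edge at row 106, cols 207–443). Next I'll tilt the tool and locate the board's front edge.

```bash
python3 -m creep '{"rows":[{"hand":0,"x":0,"y":0,"z":0,"rx":0,"ry":-1,"rz":0},{"hand":0,"x":0,"y":0,"z":0,"rx":0,"ry":-1,"rz":0},{"hand":0,"x":0,"y":0,"z":0,"rx":0,"ry":-1,"rz":0},{"hand":0,"x":0,"y":0,"z":0,"rx":0,"ry":0,"rz":0}]}'
python3 - <<'E'
from h import *
from scipy.optimize import least_squares
c=dict(np.load("w4.npz"))
for p in((207,106),(325,106),(443,106)): print(onz(c,p,28).round(1))
s=env.state();print(s["joint_positions"].round(4))
D=[((.15097,1.43801,1.55376),(206.68,-536.32,230.7)),((.07795,1.4691,1.59558),(469.23,274.02,255.63)),((.0319,1.88618,1.22549),(466.45,7.6,79.18)),((-.33455,2.0255,1.44988),(339.49,7.23,159.35)),(tuple(s["joint_positions"][[1,2,4]]),tuple(s["ee_pos"]))]
def fk(v,q):
    o,h,l1,l2,e,L,f=v;a=q[0];b=a+q[1]+e;t=sum(q)+f   # t = angle of tool from up
    return np.array([o+l1*np.sin(a)+l2*np.sin(b)+L*np.sin(t),h+l1*np.cos(a)+l2*np.cos(b)+L*np.cos(t)])
T=lambda p:np.array([np.sqrt(p[0]**2+p[1]**2-76.85**2),p[2]])
r=least_squares(lambda v:np.concatenate([fk(v,q)-T(p) for q,p in D]+[[(v[0])*.001,(v[6])*10]]),[0,150,400,400,0,250,0]);v=r.x;print(v.round(3),r.cost)
for x,z,th in((405,4,24),(405,4,35),(405,4,50),(530,4,50),(655,4,50),(655,4,56)):
    t=np.pi-np.radians(th);g=T((x,10,z))
    k=least_squares(lambda ab:fk(v,(ab[0],ab[1],t-v[6]-ab[0]-ab[1]))-g,[0,2]);q=k.x;print(x,th,q.round(2),"q5",round(t-v[6]-q.sum(),2),k.cost.round(3))
E
```

```text
time: 16.42
ee_pos: [341.2, 7.2, 156.4]
eef_rot: [-3.074, -0.002, -0.646]
contact_force: [0.6, 0.7, 0.4]
grip_width: 85.5
gripper_force: 0.0
[407.9 104.5  28. ]
[408.1   5.   28. ]
[408.3 -94.6  28. ]
[-0.3385 -0.6813  2.2709  0.1468  1.1633  1.1991]
[-1.54500e+00  1.95722e+02  4.77971e+02  5.04505e+02  1.41000e-01
  3.57690e+02 -4.00000e-03] 0.0012195055793539093
405 24 [-0.28  2.41] q5 0.6 0.0
405 35 [-0.38  2.55] q5 0.36 0.0
405 50 [-0.37  2.74] q5 -0.1 0.0
530 50 [0.01 2.48] q5 -0.22 0.0
655 50 [0.23 2.21] q5 -0.17 0.0
655 56 [0.28 2.26] q5 -0.37 0.0
```

```bash
python3 -m creep '{"rows":[{"hand":0,"x":0.8,"y":0,"z":-0.3,"rx":0,"ry":0,"rz":0},{"hand":0,"x":0.8,"y":-0.06,"z":-0.8,"rx":0,"ry":0,"rz":0},{"hand":0,"x":0,"y":0,"z":-0.9,"rx":0,"ry":0,"rz":0},{"hand":0,"x":0,"y":0,"z":-0.9,"rx":0,"ry":0,"rz":0},{"hand":0,"x":0,"y":0,"z":-0.9,"rx":0,"ry":0,"rz":0},{"hand":0,"x":0,"y":0,"z":-0.9,"rx":0,"ry":0,"rz":0},{"hand":0,"x":0,"y":0,"z":-0.7,"rx":0,"ry":0,"rz":0},{"hand":0,"x":0,"y":0,"z":-0.4,"rx":0,"ry":0,"rz":0},{"hand":0,"x":0,"y":0,"z":0,"rx":0,"ry":0,"rz":0}]}'
python3 - <<'E'
from h import *
s=env.state();print(s["joint_positions"].round(3));M=R.from_rotvec(s["eef_rot"]).as_matrix();print(M.round(3))
E
```

```text
time: 17.55
ee_pos: [382.3, 5.9, 13.6]
eef_rot: [3.074, 0.003, 0.65]
contact_force: [0.6, 0.7, 1.1]
grip_width: 85.6
gripper_force: 0.0
[-0.287 -0.353  2.421  0.183  0.68   1.163]
[[ 0.914  0.002  0.405]
 [ 0.002 -1.     0.   ]
 [ 0.405  0.    -0.914]]
```

```bash
python3 -m creep '{"rows":[{"hand":0,"x":0,"y":0,"z":-0.3,"rx":0,"ry":0,"rz":0},{"hand":0,"x":0.2,"y":0,"z":-0.16,"rx":0,"ry":0,"rz":0},{"hand":0,"x":0.3,"y":0,"z":0,"rx":0,"ry":0,"rz":0},{"hand":0,"x":0.2,"y":0,"z":0,"rx":0,"ry":0,"rz":0},{"hand":0,"x":0.1,"y":0,"z":0,"rx":0,"ry":0,"rz":0},{"hand":0,"x":0.1,"y":0,"z":0,"rx":0,"ry":0,"rz":0}]}'
python3 -m creep '{"rows":[{"hand":0,"x":0.1,"y":0,"z":0,"rx":0,"ry":0,"rz":0},{"hand":0,"x":0.1,"y":0,"z":0,"rx":0,"ry":0,"rz":0}]}'
```

```text
time: 18.3
ee_pos: [404.7, 5.9, 1.8]
eef_rot: [3.074, 0.001, 0.65]
contact_force: [-3.7, 0.4, 1.2]
grip_width: 85.4
gripper_force: 2.1
time: 18.55
ee_pos: [409.4, 5.9, 1.7]
eef_rot: [-3.074, -0.001, -0.649]
contact_force: [-4.8, 0.5, 3.1]
grip_width: 85.1
gripper_force: 2.8
```

```bash
python3 -m creep '{"rows":[{"hand":0,"x":0.25,"y":0.02,"z":0,"rx":0,"ry":0,"rz":0.09},{"hand":0,"x":0.35,"y":0.02,"z":0,"rx":0,"ry":0,"rz":0.09},{"hand":0,"x":0.35,"y":0.02,"z":0,"rx":0,"ry":0,"rz":0.09},{"hand":0,"x":0.35,"y":0.02,"z":0,"rx":0,"ry":0,"rz":0.09},{"hand":0,"x":0.35,"y":0.02,"z":0,"rx":0,"ry":0,"rz":0.09},{"hand":0,"x":0.35,"y":0.02,"z":0,"rx":0,"ry":0,"rz":0.09}]}'
python3 -m creep '{"rows":[{"hand":0,"x":0.35,"y":0.02,"z":0,"rx":0,"ry":0,"rz":0.09},{"hand":0,"x":0.35,"y":0.02,"z":0,"rx":0,"ry":0,"rz":0.09},{"hand":0,"x":0.35,"y":0.03,"z":0,"rx":0,"ry":0,"rz":0.09},{"hand":0,"x":0.35,"y":0.03,"z":0,"rx":0,"ry":0,"rz":0.09},{"hand":0,"x":0.3,"y":0.03,"z":0,"rx":0,"ry":0,"rz":0},{"hand":0,"x":0.15,"y":0.02,"z":0,"rx":0,"ry":0,"rz":0}]}'
python3 - <<'E'
from h import *
s=env.state();print(s["joint_positions"].round(3));M=R.from_rotvec(s["eef_rot"]).as_matrix();print(M.round(3))
E
```

```text
time: 19.3
ee_pos: [460.1, 8.9, 1.8]
eef_rot: [-3.056, -0.117, -0.646]
contact_force: [-4.0, -1.1, -0.2]
grip_width: 85.2
gripper_force: 1.9
time: 20.05
ee_pos: [506.3, 12.6, 1.8]
eef_rot: [-3.042, -0.192, -0.644]
contact_force: [-5.0, -1.9, -0.2]
grip_width: 85.1
gripper_force: 2.0
[-0.215 -0.004  2.179  0.247  0.586  1.049]
[[ 0.907  0.126  0.402]
 [ 0.115 -0.992  0.051]
 [ 0.405  0.    -0.914]]
```

```bash
cat > ik.py <<'E'
from h import *
o,h0,l1,l2,e,L,d=-1.5,195.7,478,504.5,.141,357.7,76.85
def ik(x,y,z,yaw,th):
    a=np.radians(yaw);t=np.radians(th);tz=np.array([np.sin(t)*np.cos(a),np.sin(t)*np.sin(a),-np.cos(t)])
    W=np.array([x,y,z])-L*tz;r=np.hypot(W[0],W[1]);q1=np.arctan2(W[1],W[0])-np.arcsin(d/r)
    Rr=np.sqrt(r*r-d*d)-o;Z=W[2]-h0;D=np.hypot(Rr,Z)
    g=np.arccos((l1*l1+l2*l2-D*D)/(2*l1*l2));k=np.arccos((l1*l1+D*D-l2*l2)/(2*l1*D))
    q2=np.arctan2(Rr,Z)-k;b=q2+np.pi-g;q3=b-q2-e   # b: link-2 line angle
    c=b-e   # forearm roll axis angle
    fw=np.array([np.cos(q1),np.sin(q1),0]);up=np.array([0,0,1.]);lat=np.cross(up,fw)
    f=fw*np.sin(c)+up*np.cos(c);n=fw*np.cos(c)-up*np.sin(c)
    q5=np.arccos(tz@f);q4=np.arctan2(tz@lat,-(tz@n)*-1*-1)  # sign checked against data
    return np.round([q1,q2,q3,q4,q5],3)
E
python3 - <<'E'
from ik import *
print("chk",ik(506.3,12.6,1.8,7.2,23.9),"want -.215 -.004 2.179 .247 .586"); print("chk",ik(382.3,5.9,13.6,0.1,23.9),"want -.287 -.353 2.421 .183 .68")
for p in((470,8,40,7,40),(470,8,70,7,40),(470,8,40,7,54),(480,9,40,7,54),(490,9,5,7,54),(510,12,5,7,54),(580,20,5,7,54),(655,31,5,7,54),(655,31,5,7,50)): print(p,ik(*p))
E
```

```text
chk [-0.229 -0.026  2.208  2.882  0.581] want -.215 -.004 2.179 .247 .586
chk [-0.306 -0.389  2.449  2.948  0.691] want -.287 -.353 2.421 .183 .68
(470, 8, 40, 7, 40) [-0.405 -0.304  2.467  2.359  0.476]
(470, 8, 70, 7, 40) [-0.405 -0.38   2.436  2.484  0.557]
(470, 8, 40, 7, 54) [-0.577 -0.278  2.64   1.518  0.548]
(480, 9, 40, 7, 54) [-0.542 -0.242  2.619  1.465  0.525]
(490, 9, 5, 7, 54) [-0.514 -0.043  2.611  1.129  0.561]
(510, 12, 5, 7, 54) [-0.454  0.003  2.567  1.051  0.533]
(580, 20, 5, 7, 54) [-0.317  0.135  2.414  0.889  0.459]
(655, 31, 5, 7, 54) [-0.222  0.254  2.248  0.809  0.387]
(655, 31, 5, 7, 50) [-0.208  0.227  2.211  1.07   0.287]
```

```bash
python3 -m creep '{"rows":[{"hand":0,"x":-0.3,"y":-0.04,"z":0,"rx":0,"ry":0,"rz":0},{"hand":0,"x":-0.4,"y":-0.05,"z":0.2,"rx":0,"ry":0,"rz":0},{"hand":0,"x":-0.4,"y":-0.05,"z":0.6,"rx":0,"ry":0,"rz":0},{"hand":0,"x":0,"y":0,"z":0.6,"rx":0.09,"ry":-0.75,"rz":0},{"hand":0,"x":0,"y":0,"z":0,"rx":0.09,"ry":-0.75,"rz":0},{"hand":0,"x":0,"y":0,"z":0,"rx":0.09,"ry":-0.75,"rz":0},{"hand":0,"x":0,"y":0,"z":0,"rx":0.09,"ry":-0.75,"rz":0},{"hand":0,"x":0,"y":0,"z":0,"rx":0.09,"ry":-0.75,"rz":0},{"hand":0,"x":0,"y":0,"z":0,"rx":0,"ry":0,"rz":0}]}'
python3 - <<'E'
from h import *
s=env.state();print(s["joint_positions"].round(3));M=R.from_rotvec(s["eef_rot"]).as_matrix();print(M.round(3))
c=wristcam();cv2.imwrite("pics/w5.png",c["img"]);np.savez("w5.npz",**{k:np.array(v) for k,v in c.items()})
E
```

```text
time: 21.18
ee_pos: [477.7, 15.8, 35.3]
eef_rot: [-2.8, -0.192, -1.249]
contact_force: [0.1, -0.2, 1.3]
grip_width: 85.2
gripper_force: 0.0
[-0.411 -0.228  2.498  1.311  0.426 -0.099]
[[ 0.662  0.142  0.736]
 [ 0.085 -0.99   0.114]
 [ 0.745 -0.013 -0.667]]
```

View pics/w5.png

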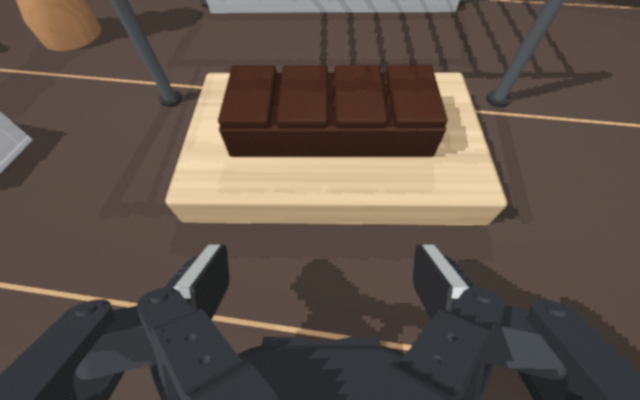

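The wrist view shows the board (front top corners (167,203) and (505,204), back (209,73) and (462,73)) centred between the front feet (170,98) and (499,99), with the stop bar's lower edge at row 12.

Run:
```python
from h import *
c=dict(np.load("w5.npz"))
f=lambda p,z:onz(c,p,z)[:2]
an=lambda a,b:round(np.degrees(np.arctan2(-(b-a)[0],(b-a)[1])),2)  # yaw of an object whose y runs a->b
B=[f(p,28) for p in((505,204),(167,203),(209,73),(462,73))];print("board",np.round(B,1).tolist(),"ctr",np.mean(B,0),"yaw f,b",an(B[0],B[1]),an(B[3],B[2]))
F=[f((499,99),2),f((170,98),2)];print("feet",np.round(F,1).tolist(),np.mean(F,0),an(*F),np.linalg.norm(F[0]-F[1]))
S=[f((460,12),0),f((210,12),0)];print("stop",np.round(S,1).tolist(),an(*S))
y=np.radians(7.3);u=np.array([np.cos(y),np.sin(y)]);v=np.array([-u[1],u[0]]);o=np.mean(F,0)+80*u;print("rack",o,"board in rack",(np.mean(B,0)-o)@u,(np.mean(B,0)-o)@v, "front mid lat",(np.mean(B[:2],0)-o)@v)
```

```text
board [[521.1, -82.0], [495.7, 109.5], [612.5, 124.6], [636.9, -69.1]] ctr [566.57096434  20.75162052] yaw f,b 7.56 7.17
feet [[643.1, -109.1], [608.9, 166.8]] [626.02759869  28.84790506] 7.06 277.99419780447755
stop [[782.4, -90.7], [750.4, 180.5]] 6.72
rack [705.37915409  39.01307375] board in rack -140.00345641228813 -0.4758256703347918 front mid lat -0.027446124849489297
```

```bash
cat > dr.py <<'E'
from ik import *
import sys
yaw,th=map(float,sys.argv[1:3]);s=env.state()
Rt=R.from_euler('z',yaw,degrees=True)*R.from_euler('y',-th,degrees=True)*R.from_rotvec([np.pi,0,0])
M=R.from_rotvec(s["eef_rot"]);print("rot units",((Rt*M.inv()).as_rotvec(degrees=True)/8).round(3),"tz",Rt.as_matrix()[:,2].round(3),"pos",s["ee_pos"].round(1),"F",s["contact_force"].round(1))
u=np.array([np.cos(np.radians(yaw)),np.sin(np.radians(yaw))]);print("along/lat of rack axis from front feet mid",((s["ee_pos"][:2]-[626,28.8])@u).round(1),((s["ee_pos"][:2]-[626,28.8])@[-u[1],u[0]]).round(1),s["joint_positions"].round(2))
E
python3 dr.py 7.2 52
```

```text
rot units [-0.025 -0.498 -0.124] tz [ 0.782  0.099 -0.616] pos [478.1  15.6  35.7] F [-0.8 -0.2 -0.5]
along/lat of rack axis from front feet mid -148.4 5.5 [-0.41 -0.23  2.5   1.3   0.43 -0.09]
```

```bash
python3 -m creep '{"rows":[{"hand":0,"x":0.03,"y":-0.05,"z":0,"rx":-0.01,"ry":-0.13,"rz":-0.03},{"hand":0,"x":0,"y":-0.05,"z":-0.2,"rx":-0.01,"ry":-0.13,"rz":-0.03},{"hand":0,"x":0,"y":-0.06,"z":-0.3,"rx":0,"ry":-0.12,"rz":-0.03},{"hand":0,"x":0,"y":-0.06,"z":-0.3,"rx":0,"ry":-0.12,"rz":-0.03},{"hand":0,"x":0,"y":0,"z":-0.3,"rx":0,"ry":0,"rz":0},{"hand":0,"x":0,"y":0,"z":-0.1,"rx":0,"ry":0,"rz":0},{"hand":0,"x":0,"y":0,"z":0,"rx":0,"ry":0,"rz":0}]}'; python3 dr.py 7.2 52
```

```text
time: 22.1
ee_pos: [479.6, 10.6, 5.9]
eef_rot: [-2.767, -0.177, -1.352]
contact_force: [-0.4, 0.1, 0.5]
grip_width: 85.7
gripper_force: 0.0
rot units [-0.005  0.008 -0.018] tz [ 0.782  0.099 -0.616] pos [479.6  10.6   5.9] F [-0.4  0.1  0.5]
along/lat of rack axis from front feet mid -147.5 0.3 [-0.44 -0.09  2.55  1.86  0.46 -0.7 ]
```

```bash
python3 -m creep '{"rows":[{"hand":0,"x":0.3,"y":0.04,"z":-0.03,"rx":0,"ry":0,"rz":0},{"hand":0,"x":0.4,"y":0.05,"z":0,"rx":0,"ry":0,"rz":0},{"hand":0,"x":0.3,"y":0.04,"z":0,"rx":0,"ry":0,"rz":0},{"hand":0,"x":0.2,"y":0.02,"z":0,"rx":0,"ry":0,"rz":0},{"hand":0,"x":0.2,"y":0.03,"z":0,"rx":0,"ry":0,"rz":0},{"hand":0,"x":0.2,"y":0.02,"z":0,"rx":0,"ry":0,"rz":0}]}'
python3 -m creep '{"rows":[{"hand":0,"x":0.3,"y":0.04,"z":0,"rx":0,"ry":0,"rz":0},{"hand":0,"x":0.35,"y":0.04,"z":0,"rx":0,"ry":0,"rz":0},{"hand":0,"x":0.35,"y":0.04,"z":0,"rx":0,"ry":0,"rz":0},{"hand":0,"x":0.35,"y":0.05,"z":0,"rx":0,"ry":0,"rz":0},{"hand":0,"x":0.35,"y":0.04,"z":0,"rx":0,"ry":0,"rz":0},{"hand":0,"x":0.35,"y":0.05,"z":0,"rx":0,"ry":0,"rz":0},{"hand":0,"x":0.35,"y":0.04,"z":0,"rx":0,"ry":0,"rz":0}]}'; python3 dr.py 7.2 52
```

```text
time: 22.85
ee_pos: [519.4, 15.5, 4.7]
eef_rot: [-2.768, -0.177, -1.352]
contact_force: [-5.5, -0.7, 2.8]
grip_width: 85.4
gripper_force: 2.6
time: 23.72
ee_pos: [579.9, 23.0, 4.8]
eef_rot: [-2.768, -0.177, -1.352]
contact_force: [-3.0, 0.4, -1.5]
grip_width: 85.3
gripper_force: 1.7
rot units [-0.001  0.009 -0.013] tz [ 0.782  0.099 -0.616] pos [579.9  23.    4.8] F [-3.   0.4 -1.5]
along/lat of rack axis from front feet mid -46.5 0.0 [-0.27  0.12  2.34  2.1   0.36 -0.81]
```

```bash
python3 -m creep '{"rows":[{"hand":0,"x":0.3,"y":0.04,"z":0,"rx":0,"ry":0,"rz":0},{"hand":0,"x":0.35,"y":0.04,"z":0,"rx":0,"ry":0,"rz":0},{"hand":0,"x":0.35,"y":0.05,"z":0,"rx":0,"ry":0,"rz":0},{"hand":0,"x":0.35,"y":0.04,"z":0,"rx":0,"ry":0,"rz":0},{"hand":0,"x":0.3,"y":0.04,"z":0,"rx":0,"ry":0,"rz":0},{"hand":0,"x":0.2,"y":0.02,"z":0,"rx":0,"ry":0,"rz":0},{"hand":0,"x":0.1,"y":0.01,"z":0,"rx":0,"ry":0,"rz":0},{"hand":0,"x":0,"y":0,"z":0,"rx":0,"ry":0,"rz":0}]}'; python3 dr.py 7.2 52
python3 - <<'E'
from h import *
c=wristcam();cv2.imwrite("pics/w6.png",c["img"]);np.savez("w6.npz",**{k:np.array(v) for k,v in c.items()})
E
```

```text
time: 24.72
ee_pos: [628.4, 28.9, 5.1]
eef_rot: [-2.767, -0.177, -1.353]
contact_force: [0.2, -0.5, 0.2]
grip_width: 85.4
gripper_force: 0.0
rot units [-0.002  0.015 -0.014] tz [ 0.782  0.099 -0.616] pos [628.4  28.9   5.1] F [ 0.2 -0.5  0.2]
along/lat of rack axis from front feet mid 2.4 -0.2 [-0.22  0.2   2.23  2.13  0.32 -0.8 ]
```

View pics/w6.png

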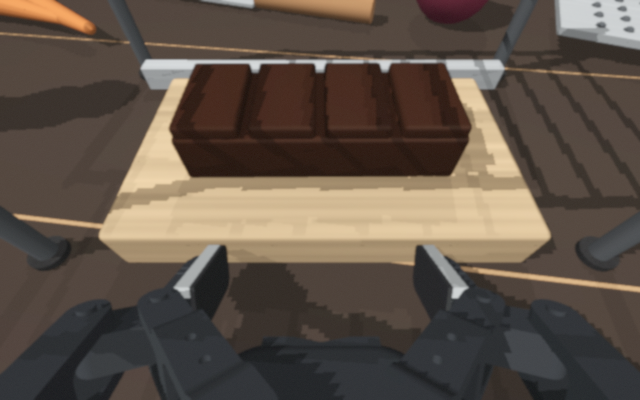

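The board is centred between the front legs (board corners at cols 100 and 550, feet at 35 and 610), square, and just short of the stop bar; the block is in place. I'll push the last stretch slowly.

```bash
python3 -m creep '{"rows":[{"hand":0,"x":0.1,"y":0.01,"z":0,"rx":0,"ry":0,"rz":0},{"hand":0,"x":0.15,"y":0.02,"z":0,"rx":0,"ry":0,"rz":0},{"hand":0,"x":0.15,"y":0.02,"z":0,"rx":0,"ry":0,"rz":0},{"hand":0,"x":0.1,"y":0.01,"z":0,"rx":0,"ry":0,"rz":0},{"hand":0,"x":0.1,"y":0.02,"z":0,"rx":0,"ry":0,"rz":0},{"hand":0,"x":0.05,"y":0.01,"z":0,"rx":0,"ry":0,"rz":0}]}'
python3 -m creep '{"rows":[{"hand":0,"x":0.05,"y":0.01,"z":0,"rx":0,"ry":0,"rz":0},{"hand":0,"x":0.05,"y":0,"z":0,"rx":0,"ry":0,"rz":0}]}'; python3 dr.py 7.2 52
python3 - <<'E'
from h import *
c=dict(np.load("w6.npz"));f=lambda p,z:onz(c,p,z)[:2]
u=np.array([np.cos(.1257),np.sin(.1257)]);v=np.array([-u[1],u[0]])
for n,p,z in(("frontR",(551,238),28),("frontL",(100,237),28),("backL",(175,79),28),("backR",(488,79),28),("footL",(45,250),4),("footR",(605,250),4),("stopL",(143,66),18),("stopR",(503,66),18)):
    w=f(p,z)-[626,28.8];print(n,round(w@u,1),round(w@v,1))
E
```

```text
time: 25.52
ee_pos: [644.5, 31.1, 5.0]
eef_rot: [-2.768, -0.176, -1.353]
contact_force: [-6.4, -2.1, 3.8]
grip_width: 85.4
gripper_force: 2.9
time: 25.78
ee_pos: [646.9, 31.4, 5.0]
eef_rot: [-2.768, -0.177, -1.353]
contact_force: [-5.4, -1.0, 3.3]
grip_width: 85.8
gripper_force: 2.7
rot units [-0.001  0.012 -0.013] tz [ 0.782  0.099 -0.616] pos [646.9  31.4   5. ] F [-5.4 -1.   3.3]
along/lat of rack axis from front feet mid 21.1 -0.1 [-0.2   0.23  2.19  2.13  0.3  -0.78]
frontR -4.2 -97.5
frontL -4.2 96.0
backL 111.6 96.1
backR 112.0 -107.1
footL 1.4 139.8
footR 2.1 -141.6
stopL 143.0 132.2
stopR 143.5 -132.4
```

```bash
for i in 1; do python3 -m creep '{"rows":[{"hand":0,"x":0.05,"y":0.01,"z":0,"rx":0,"ry":0,"rz":0},{"hand":0,"x":0.05,"y":0,"z":0,"rx":0,"ry":0,"rz":0},{"hand":0,"x":0.05,"y":0.01,"z":0,"rx":0,"ry":0,"rz":0},{"hand":0,"x":0.05,"y":0.01,"z":0,"rx":0,"ry":0,"rz":0}]}' | grep -E "ee_pos|contact"; python3 -m creep '{"rows":[{"hand":0,"x":0.04,"y":0.01,"z":0,"rx":0,"ry":0,"rz":0},{"hand":0,"x":0.04,"y":0,"z":0,"rx":0,"ry":0,"rz":0}]}' | grep -E "ee_pos|contact"; done
```

```text
ee_pos: [651.9, 32.1, 5.0]
contact_force: [-6.0, -0.1, 3.6]
ee_pos: [653.8, 32.4, 5.0]
contact_force: [-14.3, 1.0, 7.5]
```

```bash
python3 -m creep '{"rows":[{"hand":0,"x":0.02,"y":0,"z":0,"rx":0,"ry":0,"rz":0},{"hand":0,"x":0,"y":0,"z":0,"rx":0,"ry":0,"rz":0}]}' | grep -E "ee_pos|contact"; python3 -c "
from h import *
s=env.state();print(s['wrist_torque'].round(2),s['gripper_force'])"
```

```text
ee_pos: [653.9, 32.4, 4.9]
contact_force: [-19.9, -1.4, 12.3]
[0.01 0.53 0.04] 9.774286597967148
```

```bash
python3 -m creep '{"rows":[{"hand":0,"x":-0.04,"y":0,"z":0,"rx":0,"ry":0,"rz":0},{"hand":0,"x":-0.1,"y":-0.01,"z":0,"rx":0,"ry":0,"rz":0},{"hand":0,"x":-0.3,"y":-0.04,"z":0,"rx":0,"ry":0,"rz":0},{"hand":0,"x":-0.5,"y":-0.06,"z":0,"rx":0,"ry":0,"rz":0},{"hand":0,"x":-0.6,"y":-0.08,"z":0,"rx":0,"ry":0,"rz":0},{"hand":0,"x":-0.6,"y":-0.08,"z":0,"rx":0,"ry":0,"rz":0},{"hand":0,"x":-0.6,"y":-0.07,"z":0.1,"rx":0,"ry":0,"rz":0},{"hand":0,"x":-0.6,"y":-0.08,"z":0.1,"rx":0,"ry":0,"rz":0},{"hand":0,"x":-0.6,"y":-0.08,"z":0.2,"rx":0,"ry":0,"rz":0},{"hand":0,"x":-0.5,"y":-0.05,"z":0.3,"rx":0,"ry":0,"rz":0},{"hand":0,"x":-0.2,"y":0,"z":0.2,"rx":0,"ry":0,"rz":0},{"hand":0,"x":0,"y":0,"z":0,"rx":0,"ry":0,"rz":0}]}'
python3 - <<'E'
from h import *
c=wristcam();i=c["img"];hsv=cv2.cvtColor(i,cv2.COLOR_BGR2HSV);cv2.imwrite("pics/w7.png",i)
m=cv2.inRange(hsv,(10,50,150),(30,200,255));m=cv2.morphologyEx(m,cv2.MORPH_OPEN,np.ones((5,5)))
ct=max(cv2.findContours(m,0,2)[0],key=cv2.contourArea)
q=cv2.approxPolyDP(ct,5,True)[:,0]
u=np.array([np.cos(.1257),np.sin(.1257)]);v=np.array([-u[1],u[0]])
for p in q:
    w=onz(c,p,28)[:2]-[626,28.8];print(p,round(w@u,1),round(w@v,1))
E
```

```text
time: 28.28
ee_pos: [538.0, 18.4, 28.0]
eef_rot: [-2.768, -0.177, -1.354]
contact_force: [0.0, -0.2, -0.4]
grip_width: 85.2
gripper_force: 0.0
[186 105] 23.8 98.6
[198 134] -6.2 82.9
[448 135] -6.8 -81.3
[461 111] 17.6 -96.3
[427  27] 138.7 -96.6
[411  27] 138.6 -81.7
[413  50] 98.2 -76.5
[404  79] 55.9 -62.2
[240  80] 54.3 64.7
[231  52] 94.7 78.6
[233  27] 138.3 84.3
[219  27] 138.2 97.3
```

```bash
python3 -c "
from workcell import env
print(env.close_job())"
```

```text
the job is handed in; nothing more can be done
None
```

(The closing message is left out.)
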